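# Mix the draw balls for the bench lots

### The job

The lab benches are about to be drawn by lot. Put the last ball from the wooden board into the steel bowl with the others, then take the wooden spoon out of its pot and stir the balls thoroughly with its head until they are well mixed and nearly every ball has moved more than a ball's width from its old place. Then stand the spoon back in its pot, head down; keep all the balls in the bowl, leave the bowl and the pot standing where they are, and do not disturb the other things on the bench.

Things in the scene. Friction and masses are not known exactly. Their poses are not given: they have to be found in the camera images.
- bowl: Round steel mixing bowl, loose on the bench, about 0.8 kg, open on top: 75 mm high, 240 mm across the rim, 210 mm across inside at mid-height and 178 mm across the flat inner floor, wall 3 mm. Origin: centre of its underside, z up; the inner floor lies 4 mm above it. Seven wooden balls lie in it in one layer.
- last_ball: Plain lacquered wooden ball, slick (friction about 0.2), 34 mm in diameter, 15 g, that still lies in a dimple of the wooden board. Origin: the ball's centre (28 mm above the bench at the start).
- board: Wooden ball board, 190 (x) by 100 (y) by 14 mm high, fixed to the bench, with two rows of four shallow round dimples 44 mm apart; only one dimple holds a ball (3 mm of it sunk in). Origin: centre of its underside, z up.
- spoon: Flat wooden spoon, 225 mm, 50 g, leaning head down in the pot, 25 to 30 degrees from upright. Origin: end of its head; z runs up along the spoon. Head: round disc 36 mm across (x), 9 mm thick (y); handle 22 mm broad (x), 12 mm thick (y), flat-sided. It leans in its own x-z plane, handle end towards its +x; gripped across y (level), fingers may point straight down.
- spoon_grip (a point): A good place to grip the spoon's handle: on its centre line, 150 mm from the end of the head.
- pot: Light stoneware pen pot that holds the spoon, loose on the bench, 0.55 kg: 110 mm high, 86 mm across outside, 79 mm across inside, inner floor 5 mm up. Origin: centre of its underside, z up.
- multimeter: Bystander: black hand-held multimeter lying flat, 90 by 185 by 42 mm. Origin: centre of its underside.
- filter_box: Bystander: die-cast aluminium filter box with a brass connector on each end, 65 by 143 by 41 mm. Origin: centre of its underside.
- screwdriver: Bystander: screwdriver, 180 mm long, lying on the bench beyond the bowl. Origin: under its middle.
- ball1: One of the seven balls in the bowl: plain lacquered wooden ball, slick (friction about 0.2), 34 mm in diameter, 15 g, all alike. Origin: the ball's centre.
- ball2: One of the seven balls in the bowl: plain lacquered wooden ball, slick (friction about 0.2), 34 mm in diameter, 15 g, all alike. Origin: the ball's centre.
- ball3: One of the seven balls in the bowl: plain lacquered wooden ball, slick (friction about 0.2), 34 mm in diameter, 15 g, all alike. Origin: the ball's centre.
- ball4: One of the seven balls in the bowl: plain lacquered wooden ball, slick (friction about 0.2), 34 mm in diameter, 15 g, all alike. Origin: the ball's centre.
- ball5: One of the seven balls in the bowl: plain lacquered wooden ball, slick (friction about 0.2), 34 mm in diameter, 15 g, all alike. Origin: the ball's centre.
- ball6: One of the seven balls in the bowl: plain lacquered wooden ball, slick (friction about 0.2), 34 mm in diameter, 15 g, all alike. Origin: the ball's centre.
- ball7: One of the seven balls in the bowl: plain lacquered wooden ball, slick (friction about 0.2), 34 mm in diameter, 15 g, all alike. Origin: the ball's centre.

How it is judged:
By the outcome, as a careful person would: the job done as asked, in the order asked, and still so for the second after the job is handed in, with the robot touching nothing.
It also fails if it takes over 67 s, if anything falls off the work surface, if the arm or the gripper's body presses on something with over 40 N, if the wrist force passes 120 N, or if a joint passes its speed limit or range.

### The arm

A 6-joint arm with a two-finger parallel gripper is mounted at the origin on the work surface. World frame = base frame: x ahead of the robot, y to its left, z up, the work surface at z = 0. Lengths are in m, angles in rad, forces in N, time in s.
With the tool pointing down it reaches from about 0.425 to 0.95 m from the base axis. Payload 14.7 kg.
Tool frame: the origin (TCP) lies on the centre line of the jaws, within the pads' length; the fingertips stand 17 mm ahead of it and the grasp point (between the pads) lies 2 mm behind it; z points along the fingers, y is the line along which they close (so a half turn about z gives the same grasp; the last joint's range is limited). The gripper opens to 85 mm and grips with 20 to 120 N. Pads are 22 mm wide; open, the fingers measure 114 mm over their backs; the gripper's body (76 mm by 85 mm) begins 54 mm behind the grasp point. The pads swing forward as they close: fully open they stand 13 mm farther back than shut.
Start: joints at [-1.314, 0.48, 1.596, -0, 1.065, -0.047], TCP at [0.194, -0.62, 0.248] pointing down, gripper open.
Joint ranges: [-2.75, 2.75], [-0.82, 2.05], [0.23, 2.67], [-1.56, 4.7], [0.09, 2.69], [-2.92, 2.92]. Speed limits (rad/s): [1.89, 1.89, 2.39, 3.01, 3.01, 3.01].

### API

Orientations are given as [roll, pitch, yaw] about the fixed x, y, z axes, in that order (R = Rz(yaw) Ry(pitch) Rx(roll)).
In Python, from plant import env, cams gives the robot as it stands. The module is installed in compiled form; this text tells all that it offers.
- The arm moves only by the tool move_arm, never from a script. Its argument "plan" is a list of rows, each a list of 3 entries, a list of its own where there are three numbers: the turn, a rotation vector about the tool's x, y, z in rad, then the shift along the tool's x, y, z in mm, then the opening in per cent of the stroke, from 0 (shut) to 100 (fully open). A call has 1 to 12 rows; each row is the pose to reach, as a shift and turn from the pose commanded when the call began, along the tool's axes at that moment; what a row does not reach only later rows make up. A row lasts 1/8 s, in which the tool goes at most 62.5 mm and 10.7 degrees, less where a joint would pass 70% of its speed; a pose out of reach is approached as far as the arm can. A call with a gripper value outside its range is refused whole. The fingers move at their own pace and stop on an object; "grip_force" is the grip in N (left out, the last holds). Time passes only in rows, so rows that repeat a pose let the fingers close. It gives the time, the measured TCP pose, the force, the opening and the grip force at its end, in the units of the state.
- env.get_state(): the state, without advancing time (a new reading comes with each control period).
- cams.read_camera(name): name is "scene" or "top" or "wrist"; returns a dict with "image" (480x640x3 uint8, red, green, blue), "camera_matrix" (3x3 intrinsics, pixels), "position" and "rotation" of the camera in the world. Camera axes: x right, y up, looking along -z (the intrinsics and any distortion apply to the point x, -y, -z); pixel columns grow to the right and rows downward; lengths in m; the calibration is good to about 2 mm. A picture is of the moment at which its call begins. There is no depth.
- env.job_done(): hands the job in; it is judged then, once.
The state is a dict: "time": time; "joint_pos": joint angles; "joint_velocities": joint speeds; "joint_efforts": joint torques, N m; "position": TCP position; "tcp_rot": TCP orientation; "contact_force": force on the tool from outside, world axes, zero at the start; "torque": the same for the moment, N m; "width": opening from 0.0 (shut) to 1.0 (fully open); "gripper_force": force on a finger pad.
Only numpy, scipy, OpenCV 4.12 (cv2) and the standard library are available. Lean on these libraries where they do the work, as an engineer would, in place of code of your own. Each camera call takes 0.05 s, during which the arm holds its last target. There are 200 camera calls.

## Working session

There is one attempt and no reset: what is moved stays moved. The work goes in short steps, Python scripts to look and compute and a tool call to move; the robot and the scene stay as the last step left them, time stands still between calls to the robot, and variables do not carry over. Pictures are saved under pics/ and viewed, at most 10 in all, crops included, and the job is handed in when it is done.

Besides the shell and the picture viewer there is one more tool, called after ">>>" as name(argument=value, ...), one argument or row to a line, values as JSON. move_arm: Moves the arm, as the interface text tells. Its arguments: {"type":"object","properties":{"plan":{"type":"array"},"grip_force":{"type":"number"}},"required":["plan"]}

```bash
mkdir -p pics; python3 - <<'E'
from plant import env,cams
import cv2,pickle
s=env.get_state();print(s['time'],s['position'],s['tcp_rot'])
d={}
for n in ("scene","top"):
    c=cams.read_camera(n);d[n]=c;cv2.imwrite(f'pics/{n}0.png',c['image'][:,:,::-1]);print(n,c['position'],c['rotation'],c['camera_matrix'],[k for k in c])
pickle.dump(d,open('c0.pkl','wb'))
E
```

```text
0.0 [ 0.19435945 -0.61984871  0.24767364] [-3.14035764e+00 -2.40745251e-05  3.03822633e-01]
scene [ 1.09331052 -0.31659079  0.65834347] [ 0.81255627 -0.00680701  0.94105367] [[460.80442117   0.         319.14817001]
 [  0.         460.80442117 239.58881935]
 [  0.           0.           1.        ]] ['image', 'camera_matrix', 'position', 'rotation']
top [0.41237583 0.01425575 1.44065375] [ 0.13796641  0.01057085 -1.58778645] [[602.53198612   0.         323.21457106]
 [  0.         602.53198612 238.10626691]
 [  0.           0.           1.        ]] ['image', 'camera_matrix', 'position', 'rotation']
```

View pics/scene0.png

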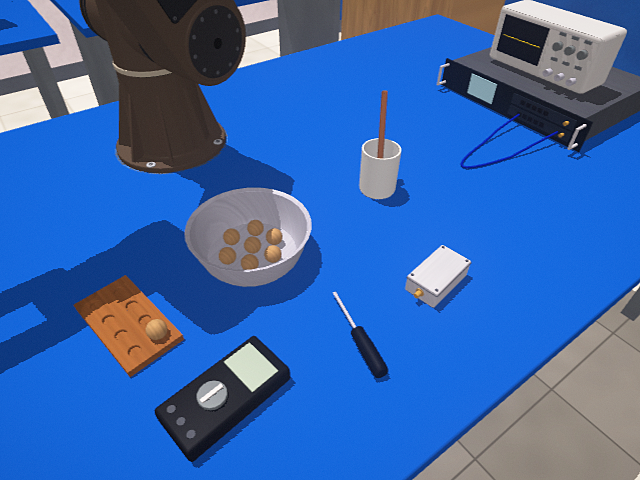

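View pics/top0.png

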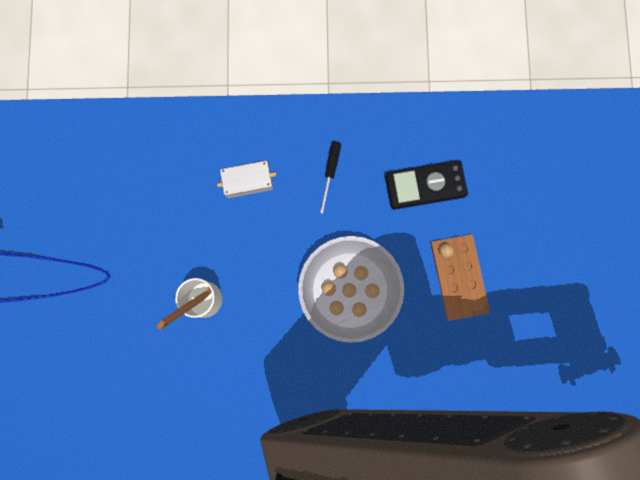

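The top view shows the last ball at (446,250), the bowl's rim centre near (351,289) and the pot's rim centre near (199,298). The spoon's handle end is at (160,325). In the scene view the ball is at (157,329) and the handle end at (384,92).

```bash
cat > h.py <<'E'
import numpy as np,cv2,pickle
from scipy.spatial.transform import Rotation as R
def ray(c,uv):
    K=c['camera_matrix'];d=np.array([(uv[0]-K[0,2])/K[0,0],-(uv[1]-K[1,2])/K[1,1],-1])
    return np.array(c['position']),R.from_euler('xyz',c['rotation']).apply(d)
def onz(c,uv,z):
    p,d=ray(c,uv);return p+d*(z-p[2])/d[2]
def tri(c1,a,c2,b):
    p,d=ray(c1,a);q,e=ray(c2,b)
    t=np.linalg.lstsq(np.c_[d,-e],q-p,rcond=None)[0]
    x,y=p+d*t[0],q+e*t[1];return (x+y)/2,np.linalg.norm(x-y)
def proj(c,P):
    v=R.from_euler('xyz',c['rotation']).inv().apply(np.array(P)-c['position']);K=c['camera_matrix']
    return np.array([K[0,2]-K[0,0]*v[0]/v[2],K[1,2]+K[1,1]*v[1]/v[2]])
def totool(s,P):  # tool-frame shift (mm) from current TCP to P
    return R.from_euler('xyz',s['tcp_rot']).inv().apply(np.array(P)-s['position'])*1000
E
python3 - <<'E'
from h import *
d=pickle.load(open('c0.pkl','rb'));t,s=d['top'],d['scene']
print('ball',onz(t,(446,250),.028),onz(s,(157,329),.028),tri(t,(446,250),s,(157,329)))
print('bowl',onz(t,(351,289),.075)); 
print('pot',onz(t,(199,298),.11), onz(s,(380,150),.11))
print('end',tri(t,(160,325),s,(384,92)))
g=cv2.cvtColor(t['image'],cv2.COLOR_RGB2HSV)
# blob of wood colours in bowl
m=((g[...,0]<25)&(g[...,1]>90)&(g[...,2]>60)).astype('uint8')
n,l,st,ce=cv2.connectedComponentsWithStats(m)
for i in range(1,n):
    if st[i,4]>30 and st[i,1]>110 and st[i,1]<400: print(st[i],ce[i].round(1),onz(t,ce[i],.021).round(3))
cv2.imwrite('pics/crop0.png',cv2.resize(np.hstack([t['image'][240:360,140:260],s['image'][80:200,320:440]])[:,:,::-1],None,fx=3,fy=3,interpolation=cv2.INTER_CUBIC))
# bright rims
for nm,box in (('bowl',(290,225,120,125)),('pot',(165,270,65,60))):
    x,y,w,h=box;sub=t['image'][y:y+h,x:x+w].astype(int)
    mm=((sub[...,2]-sub[...,0])<60).astype('uint8')
    n,l,st,ce=cv2.connectedComponentsWithStats(mm);i=1+st[1:,4].argmax();print(nm,st[i]+np.array([x,y,0,0,0]))
E
```

```text
ball [ 0.57513723 -0.26286228  0.028     ] [ 0.57527762 -0.26409469  0.028     ] (array([ 0.5750519 , -0.26352186,  0.02744525]), np.float64(0.0011274145379335963))
bowl [ 0.48491781 -0.03536715  0.075     ]
pot [0.4691478  0.30120531 0.11      ] [0.47533098 0.30259383 0.11      ]
end (array([0.41132906, 0.35973549, 0.20280274]), np.float64(0.0012891217788609972))
[ 431  235   58   85 3344] [459.7 277.1] [ 0.511 -0.294  0.021]
[334 265  13  13 127] [340.  270.8] [ 0.531 -0.012  0.021]
[355 267  12  12 122] [360.6 272.6] [ 0.526 -0.061  0.021]
[322 282  13  13 130] [328.3 288.1] [0.491 0.016 0.021]
[343 284  12  13 124] [348.6 289.7] [ 0.486 -0.032  0.021]
[366 284  13  13 127] [371.9 290.3] [ 0.484 -0.086  0.021]
[158 288  53  41 376] [183.6 308.7] [0.449 0.356 0.021]
[330 302  13  12 126] [336.  307.5] [ 0.445 -0.001  0.021]
[353 303  13  13 127] [358.6 309. ] [ 0.441 -0.054  0.021]
bowl [ 298  236  107  107 8878]
pot [ 165  278   57   49 1652]
```

View pics/crop0.png

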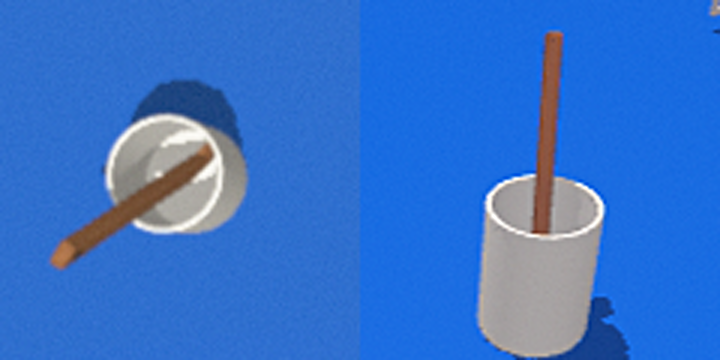

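The crop puts the pot's rim centre at about (195,298) in the top view. The spoon crosses the rim and leans towards −x,+y, and six balls ring a seventh in the bowl.

```bash
python3 - <<'E'
from h import *
from plant import env
d=pickle.load(open('c0.pkl','rb'));t,s=d['top'],d['scene'];st=env.get_state()
print('hover',totool(st,(.575,-.2632,.11)))
print('bowl',onz(t,(351.3,289.3),.075))
print('pot',onz(t,(195,298),.11),onz(s,(381.5,149),.11))
print('end',tri(t,(160.3,324.5),s,(384.2,91.5)))
E
```

```text
hover [ 469.91167945 -226.33350553  137.99749657]
bowl [ 0.48422934 -0.03602915  0.075     ]
pot [0.46930157 0.31004096 0.11      ] [0.47422626 0.30794143 0.11      ]
end (array([0.4124478 , 0.35879828, 0.20461414]), np.float64(0.0008967995470037949))
```

>>> move_arm(
  plan=[
    [[0, 0, 0.304], [470, -226, 138], 70],
    [[0, 0, 0.304], [470, -226, 138], 70],
    [[0, 0, 0.304], [470, -226, 138], 70],
    [[0, 0, 0.304], [470, -226, 138], 70],
    [[0, 0, 0.304], [470, -226, 138], 70],
    [[0, 0, 0.304], [470, -226, 138], 70],
    [[0, 0, 0.304], [470, -226, 138], 70],
    [[0, 0, 0.304], [470, -226, 138], 70],
    [[0, 0, 0.304], [470, -226, 138], 70],
    [[0, 0, 0.304], [470, -226, 138], 70],
    [[0, 0, 0.304], [470, -226, 138], 70],
    [[0, 0, 0.304], [470, -226, 138], 70],
  ],
  grip_force=25,
)

```text
time: 1.6
position: [0.5747, -0.2649, 0.1106]
tcp_rot: [3.141, -0.0, -0.001]
contact_force: [-0.3, 1.0, -0.4]
width: 0.7
gripper_force: 0.0
```

```bash
python3 - <<'E'
from h import *
from plant import env,cams
c=cams.read_camera('wrist');s=env.get_state();print(s['position'])
cv2.imwrite('pics/w1.png',c['image'][:,:,::-1]);print(c['position'],c['rotation'],proj(c,(.575,-.2632,.028)))
cv2.circle
pickle.dump(c,open('w1.pkl','wb'))
E
```

```text
[ 0.57472445 -0.26497798  0.1106426 ]
[ 0.65018291 -0.26711361  0.23642678] [-2.98774706e-01 -2.78128025e-04 -1.57292064e+00] [319.99125583 257.70841681]
```

View pics/w1.png

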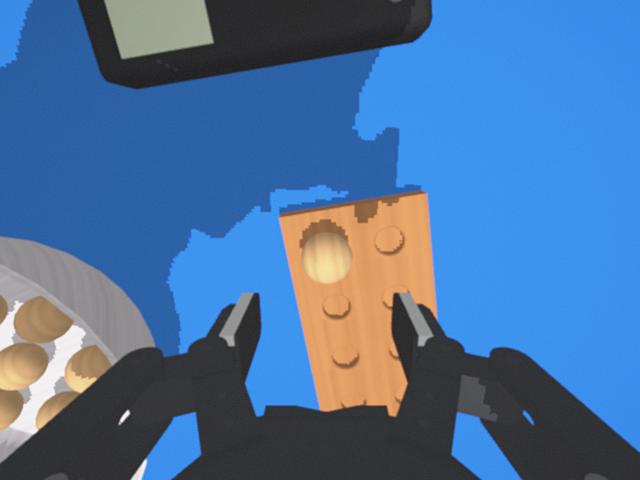

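The wrist view shows the ball at about (327,257), against a predicted (320,258). That is within 3 mm, so I'll go straight down.

>>> move_arm(
  plan=[
    [[0, 0, 0], [0, 1, 40], 70],
    [[0, 0, 0], [0, 1, 75], 70],
    [[0, 0, 0], [0, 1, 75], 70],
    [[0, 0, 0], [0, 1, 75], 25],
    [[0, 0, 0], [0, 1, 75], 25],
    [[0, 0, 0], [0, 1, 75], 25],
    [[0, 0, 0], [0, 1, 75], 25],
    [[0, 0, 0], [0, 1, 75], 25],
    [[0, 0, 0], [0, 1, 40], 25],
    [[0, 0, 0], [0, 1, 0], 25],
    [[0, 0, 0], [0, 1, -20], 25],
    [[0, 0, 0], [0, 1, -20], 25],
  ],
)

```text
time: 3.15
position: [0.5764, -0.2654, 0.1324]
tcp_rot: [3.14, -0.003, -0.0]
contact_force: [0.1, 0.2, -0.9]
width: 0.381
gripper_force: 25.1
```

>>> move_arm(
  plan=[
    [[0, 0, 0], [-24, -229, 0], 25],
    [[0, 0, 0], [-24, -229, 0], 25],
    [[0, 0, 0], [-24, -229, 0], 25],
    [[0, 0, 0], [-24, -229, 0], 25],
    [[0, 0, 0], [-24, -229, 0], 25],
    [[0, 0, 0], [-24, -229, 40], 25],
    [[0, 0, 0], [-24, -229, 66], 25],
    [[0, 0, 0], [-24, -229, 66], 25],
    [[0, 0, 0], [-24, -229, 66], 55],
    [[0, 0, 0], [-24, -229, 66], 55],
    [[0, 0, 0], [-24, -229, 66], 55],
    [[0, 0, 0], [-24, -229, 0], 55],
  ],
)

```text
time: 4.65
position: [0.5489, -0.0357, 0.1244]
tcp_rot: [-3.141, 0.007, -0.0]
contact_force: [1.4, 0.2, 1.1]
width: 0.546
gripper_force: 0.0
```

>>> move_arm(
  plan=[
    [[0, 0, -0.18], [0, 0, -60], 60],
    [[0, 0, -2.44], [-119, -378, -148], 60],
    [[0, 0, -2.44], [-119, -378, -148], 60],
    [[0, 0, -2.44], [-119, -378, -148], 60],
    [[0, 0, -2.44], [-119, -378, -148], 60],
    [[0, 0, -2.44], [-119, -378, -148], 60],
    [[0, 0, -2.44], [-119, -378, -148], 60],
    [[0, 0, -2.44], [-119, -378, -148], 60],
    [[0, 0, -2.44], [-119, -378, -148], 60],
    [[0, 0, -2.44], [-119, -378, -148], 60],
    [[0, 0, -2.44], [-119, -378, -148], 60],
    [[0, 0, -2.44], [-119, -378, -148], 60],
  ],
)

```text
time: 6.15
position: [0.4323, 0.3421, 0.2753]
tcp_rot: [3.141, 0.0, 2.249]
contact_force: [0.5, -0.5, 0.1]
width: 0.601
gripper_force: 0.0
```

>>> move_arm(
  plan=[
    [[0, 0, -0.18], [0, 0, 0], 60],
    [[0, 0, -0.2], [0, 0, 0], 60],
    [[0, 0, -0.2], [0, 0, 0], 60],
  ],
)

```text
time: 6.52
position: [0.4324, 0.342, 0.275]
tcp_rot: [3.141, 0.0, 2.439]
contact_force: [0.3, -0.5, 0.6]
width: 0.602
gripper_force: 0.0
```

```bash
python3 - <<'E'
from h import *
from plant import env,cams
c=cams.read_camera('wrist');t=cams.read_camera('top');s=env.get_state();print(s['time'],s['position'],s['tcp_rot'],s['joint_pos'])
im=c['image'].copy()
E=np.array((.4124,.3588,.2046));u=np.array((-.48*.763,.48*.646,.877))
for k in (0,.053,.1):
    p=proj(c,E-k*u);print(p);cv2.circle(im,tuple(int(v) for v in p),4,(0,255,0),1)
cv2.imwrite('pics/w2.png',np.vstack([im[:,:,::-1]]))
g=t['image'][230:350,290:415][:,:,::-1];cv2.imwrite('pics/t2.png',cv2.resize(g,None,fx=4,fy=4))
pickle.dump((c,t),open('w2.pkl','wb'))
E
```

```text
6.625 [0.43242393 0.34205122 0.27492941] [3.14141752e+00 4.35666839e-05 2.43949630e+00] [ 6.14249814e-01  3.14776932e-01  1.79304363e+00  2.23459162e-06
  1.03359163e+00 -2.54451303e-01]
[327.87603927 220.71847875]
[327.46533322 239.10730278]
[327.22023377 250.08130855]
```

View pics/w2.png

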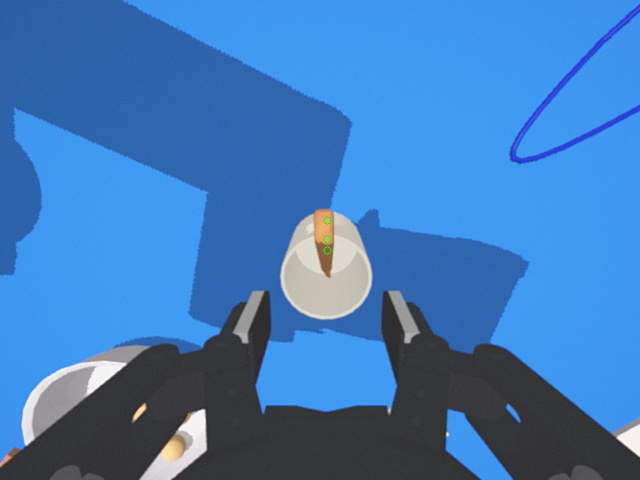

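The end face of the spoon is centred at about (324,224), against a predicted (328,221), and the pot lies behind it. I'll shift 1.5 mm sideways, then descend and grip about 172 mm up so the handle end clears the gripper body.

>>> move_arm(
  plan=[
    [[0, 0, 0], [0, -1.5, 50], 60],
    [[0, 0, 0], [0, -1.5, 90], 60],
    [[0, 0, 0], [0, -1.5, 113], 60],
    [[0, 0, 0], [0, -1.5, 113], 60],
  ],
  grip_force=80,
)

```text
time: 7.12
position: [0.4306, 0.3403, 0.1604]
tcp_rot: [-3.138, -0.001, 2.441]
contact_force: [0.5, 0.2, -0.1]
width: 0.603
gripper_force: 0.0
```

>>> move_arm(
  plan=[
    [[0, 0, 0], [0, 0, 0], 5],
    [[0, 0, 0], [0, 0, 0], 5],
    [[0, 0, 0], [0, 0, 0], 5],
    [[0, 0, 0], [0, 0, 0], 5],
    [[0, 0, 0], [0, 0, 0], 5],
    [[0, 0, 0], [0, 0, 0], 5],
  ],
)

```text
time: 7.88
position: [0.432, 0.3414, 0.1629]
tcp_rot: [3.14, 0.0, 2.442]
contact_force: [-0.3, 1.2, 8.0]
width: 0.132
gripper_force: 78.3
```

>>> move_arm(
  plan=[
    [[0, 0, 0], [2, 0, -15], 5],
    [[0, 0, 0], [7, 0, -40], 5],
    [[0, 0, 0], [15, 0, -75], 5],
    [[0, 0, 0], [22, 0, -110], 5],
    [[0, 0, 0], [22, 0, -145], 5],
    [[0, 0, 0], [22, 0, -150], 5],
    [[0, 0, 0], [22, 0, -150], 5],
  ],
)

```text
time: 8.75
position: [0.4145, 0.355, 0.3123]
tcp_rot: [3.141, 0.0, 2.442]
contact_force: [-0.1, -0.1, -0.9]
width: 0.132
gripper_force: 78.0
```

```bash
python3 - <<'E'
from h import *
from plant import env,cams
a=cams.read_camera('scene');t=cams.read_camera('top');s=env.get_state();print(s['time'],s['position'],s['tcp_rot'],s['contact_force'],s['width'])
cv2.imwrite('pics/s3.png',np.hstack([cv2.resize(a['image'][0:300,170:470],None,fx=1.3,fy=1.3),cv2.resize(t['image'][210:360,150:300+120],(390*270//150*150//270+10,390)) ])[:,:,::-1])
pickle.dump((a,t),open('s3.pkl','wb'))
E
```

```text
8.85 [0.41418637 0.35470946 0.3110964 ] [-3.14028774e+00 -2.83541584e-04  2.44224782e+00] [-0.2754768  -0.61884362 -1.32163674] 0.12875909336588257
```

View pics/s3.png

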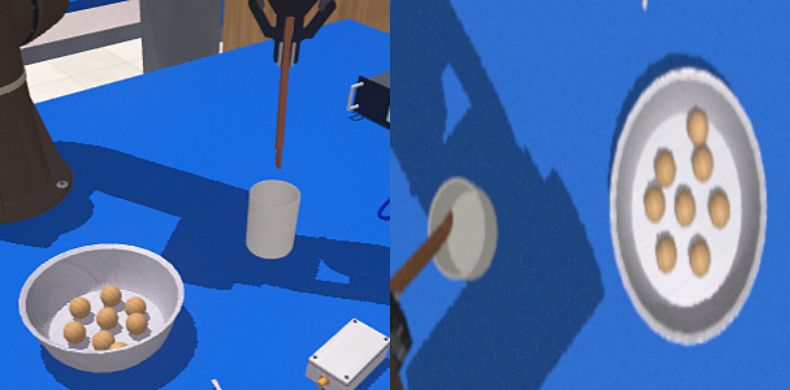

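The spoon is out, the pot is still in place, and all 8 balls are in the bowl. The spoon's tip is at crop pixels (279,167) in the scene view and (450,214) in the top view.

```bash
python3 - <<'E'
from h import *
a,t=pickle.load(open('s3.pkl','rb'))
print(tri(a,(170+279/1.3,167/1.3),t,(190.5,292.3)))
g=cv2.cvtColor(t['image'],cv2.COLOR_RGB2HSV)
m=((g[...,0]<25)&(g[...,1]>90)&(g[...,2]>60)).astype('uint8')
n,l,st,ce=cv2.connectedComponentsWithStats(m)
for i in range(1,n):
    if st[i,4]>30 and 110<st[i,1]<400: print(st[i],onz(t,ce[i],.021).round(3))
E
```

```text
(array([0.47859444, 0.30714321, 0.1628749 ]), np.float64(0.0020931009537252326))
[ 432  235   57   85 3338] [ 0.511 -0.294  0.021]
[351 253  16  26 248] [ 0.543 -0.057  0.021]
[330 269  12  12 121] [ 0.522 -0.001  0.021]
[322 282  13  13 125] [0.491 0.016 0.021]
[343 284  12  12 123] [ 0.486 -0.032  0.021]
[366 284  13  13 131] [ 0.484 -0.086  0.021]
[148 292  44  30 308] [0.45  0.387 0.021]
[330 302  13  12 126] [ 0.445 -0.001  0.021]
[353 303  13  13 127] [ 0.441 -0.054  0.021]
```

>>> move_arm(
  plan=[
    [[0, 0, 1.657], [-379, -202, 0], 5],
    [[0, 0, 1.657], [-379, -202, 0], 5],
    [[0, 0, 1.657], [-379, -202, 0], 5],
    [[0, 0, 1.657], [-379, -202, 0], 5],
    [[0, 0, 1.657], [-379, -202, 0], 5],
    [[0, 0, 1.657], [-379, -202, 0], 5],
    [[0, 0, 1.657], [-379, -202, 0], 5],
    [[0, 0, 1.657], [-379, -202, 0], 5],
    [[0, 0, 1.657], [-379, -202, 0], 5],
    [[0, 0, 1.657], [-379, -202, 0], 5],
    [[0, 0, 1.657], [-379, -202, 0], 5],
    [[0, 0, 1.657], [-379, -202, 0], 5],
  ],
)

```text
time: 10.35
position: [0.5746, -0.0433, 0.3116]
tcp_rot: [-3.141, 0.0, 0.788]
contact_force: [-0.7, 1.2, -1.0]
width: 0.133
gripper_force: 78.1
```

```bash
python3 - <<'E'
from h import *
from plant import env,cams
a=cams.read_camera('scene');c=cams.read_camera('wrist');s=env.get_state();print(s['time'],s['position'],s['tcp_rot'],s['contact_force'],s['width'],s['joint_pos'])
print(proj(a,(.522,-.096,.16)),proj(c,(.522,-.096,.16)))
cv2.imwrite('pics/s4.png',np.hstack([cv2.resize(a['image'][50:350,100:400],(390,390)),cv2.resize(c['image'],None,fx=.6,fy=.6)[:,:].__class__(c['image'].shape,c['image'].dtype)*0+0 if False else cv2.copyMakeBorder(cv2.resize(c['image'],None,fx=.62,fy=.62),0,390-298,0,0,cv2.BORDER_CONSTANT)])[:,:,::-1])
E
```

```text
10.45 [ 0.57462121 -0.04329535  0.31174959] [-3.14149686e+00  5.55082712e-05  7.86859913e-01] [0.45639576 0.08025904 0.34084189] 0.1317600324247023 [-1.27818310e-01  3.17524471e-01  1.69142704e+00  1.59616572e-05
  1.13275090e+00  6.56111335e-01]
[222.63933396 212.23043514] [323.87381765 307.18444052]
```

View pics/s4.png

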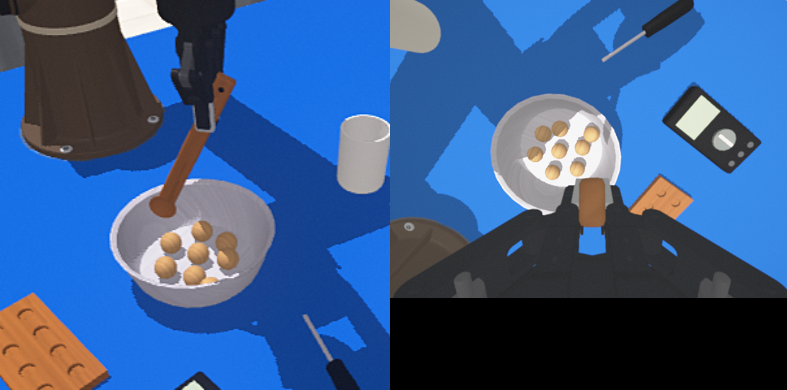

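The tip sits where predicted, at crop (162,212) against (159,211), above the free spot in the bowl. I'll lower it there.

>>> move_arm(
  plan=[
    [[0, 0, 0], [0, 0, 50], 5],
    [[0, 0, 0], [0, 0, 85], 5],
    [[0, 0, 0], [0, 0, 110], 5],
    [[0, 0, 0], [0, 0, 130], 5],
    [[0, 0, 0], [0, 0, 142], 5],
    [[0, 0, 0], [0, 0, 142], 5],
  ],
)

```text
time: 11.2
position: [0.5744, -0.0434, 0.1693]
tcp_rot: [-3.141, 0.001, 0.786]
contact_force: [0.0, -0.7, 0.2]
width: 0.13
gripper_force: 78.2
```

>>> move_arm(
  plan=[
    [[0, 0, 0], [15, -21, 0], 5],
    [[0, 0, 0], [39, -27, 0], 5],
    [[0, 0, 0], [57, -45, 0], 5],
    [[0, 0, 0], [63, -69, 0], 5],
    [[0, 0, 0], [57, -93, 0], 5],
    [[0, 0, 0], [39, -111, 0], 5],
    [[0, 0, 0], [15, -117, 0], 5],
    [[0, 0, 0], [-9, -111, 0], 5],
    [[0, 0, 0], [-27, -93, 0], 5],
    [[0, 0, 0], [-33, -69, 0], 5],
    [[0, 0, 0], [-27, -45, 0], 5],
    [[0, 0, 0], [-9, -27, 0], 5],
  ],
)

```text
time: 12.7
position: [0.5489, -0.0314, 0.1705]
tcp_rot: [3.141, -0.0, 0.784]
contact_force: [-0.4, 0.2, -0.4]
width: 0.124
gripper_force: 78.3
```

>>> move_arm(
  plan=[
    [[0, 0, 0], [24, 6, 0], 5],
    [[0, 0, 0], [48, 0, 0], 5],
    [[0, 0, 0], [66, -18, 0], 5],
    [[0, 0, 0], [72, -42, 0], 5],
    [[0, 0, 0], [66, -66, 0], 5],
    [[0, 0, 0], [48, -84, 0], 5],
    [[0, 0, 0], [24, -90, 0], 5],
    [[0, 0, 0], [0, -84, 0], 5],
    [[0, 0, 0], [-18, -66, 0], 5],
    [[0, 0, 0], [-24, -42, 0], 5],
    [[0, 0, 0], [0, -42, 0], 5],
    [[0, 0, 0], [24, -42, 0], 5],
  ],
)

```text
time: 14.2
position: [0.5363, 0.0169, 0.1702]
tcp_rot: [3.141, -0.0, 0.784]
contact_force: [0.2, 0.2, -0.3]
width: 0.126
gripper_force: 78.3
```

>>> move_arm(
  plan=[
    [[0, 0, 0], [0, 25, 0], 5],
    [[0, 0, 0], [0, 48, 0], 5],
    [[0, 0, 0], [-24, 42, 0], 5],
    [[0, 0, 0], [-42, 24, 0], 5],
    [[0, 0, 0], [-48, 0, 0], 5],
    [[0, 0, 0], [-42, -24, 0], 5],
    [[0, 0, 0], [-24, -42, 0], 5],
    [[0, 0, 0], [0, -48, 0], 5],
    [[0, 0, 0], [0, -24, 0], 5],
    [[0, 0, 0], [0, 0, 0], 5],
    [[0, 0, 0], [24, 0, 0], 5],
    [[0, 0, 0], [46, 0, 0], 5],
  ],
)

```text
time: 15.7
position: [0.57, 0.0473, 0.1698]
tcp_rot: [3.141, 0.0, 0.783]
contact_force: [1.2, -0.5, -0.8]
width: 0.128
gripper_force: 78.4
```

```bash
python3 - <<'E'
from h import *
from plant import env,cams
a=cams.read_camera('scene');c=cams.read_camera('top');s=env.get_state();print(s['time'],s['position'],s['tcp_rot'],s['contact_force'],s['width'])
cv2.imwrite('pics/s5.png',np.hstack([cv2.resize(a['image'][130:330,150:350],(390,390)),cv2.resize(c['image'][210:360,275:425],(390,390))])[:,:,::-1])
E
```

```text
15.8 [0.57052894 0.04815572 0.169709  ] [ 3.14102308e+00 -4.37803884e-04  7.85046270e-01] [-0.29807539 -0.71241691 -1.09440309] 0.12649359476163155
```

View pics/s5.png

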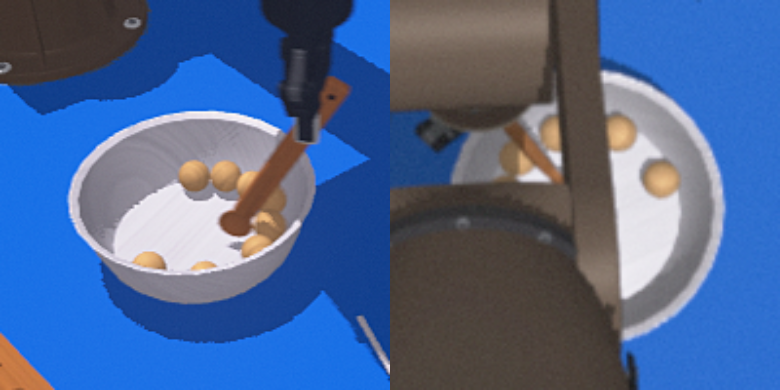

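The stirring is moving the balls well, and they now sit along the wall. I'll do one loop each way and finish in the middle.

>>> move_arm(
  plan=[
    [[0, 0, 0], [-1, 26, 0], 5],
    [[0, 0, 0], [-20, 45, 0], 5],
    [[0, 0, 0], [-46, 52, 0], 5],
    [[0, 0, 0], [-72, 45, 0], 5],
    [[0, 0, 0], [-91, 26, 0], 5],
    [[0, 0, 0], [-98, 0, 0], 5],
    [[0, 0, 0], [-91, -26, 0], 5],
    [[0, 0, 0], [-72, -45, 0], 5],
    [[0, 0, 0], [-46, -52, 0], 5],
    [[0, 0, 0], [-20, -45, 0], 5],
    [[0, 0, 0], [-1, -26, 0], 5],
    [[0, 0, 0], [6, 0, 0], 5],
  ],
)

```text
time: 17.3
position: [0.5736, 0.052, 0.1698]
tcp_rot: [-3.141, 0.0, 0.786]
contact_force: [-2.0, -2.2, 0.5]
width: 0.132
gripper_force: 78.6
```

>>> move_arm(
  plan=[
    [[0, 0, 0], [-7, -26, 0], 5],
    [[0, 0, 0], [-26, -45, 0], 5],
    [[0, 0, 0], [-52, -52, 0], 5],
    [[0, 0, 0], [-78, -45, 0], 5],
    [[0, 0, 0], [-97, -26, 0], 5],
    [[0, 0, 0], [-104, 0, 0], 5],
    [[0, 0, 0], [-97, 26, 0], 5],
    [[0, 0, 0], [-78, 45, 0], 5],
    [[0, 0, 0], [-52, 52, 0], 5],
    [[0, 0, 0], [-52, 26, 0], 5],
    [[0, 0, 0], [-52, 0, 0], 5],
    [[0, 0, 0], [-52, 0, 0], 5],
  ],
)

```text
time: 18.8
position: [0.5347, 0.0158, 0.1697]
tcp_rot: [-3.14, 0.001, 0.786]
contact_force: [0.6, 0.4, -0.8]
width: 0.128
gripper_force: 78.6
```

>>> move_arm(
  plan=[
    [[0, 0, 0], [0, 0, -30], 5],
    [[0, 0, 0], [0, 0, -80], 5],
    [[0, 0, 0], [0, 0, -130], 5],
    [[0, 0, 0], [0, 0, -145], 5],
    [[0, 0, 0], [0, 0, -145], 5],
  ],
)

```text
time: 19.42
position: [0.5369, 0.0151, 0.3153]
tcp_rot: [3.14, -0.001, 0.785]
contact_force: [0.5, 0.2, -0.7]
width: 0.131
gripper_force: 78.6
```

>>> move_arm(
  plan=[
    [[0, 0, -1.657], [153, -326, 0], 5],
    [[0, 0, -1.657], [153, -326, 0], 5],
    [[0, 0, -1.657], [153, -326, 0], 5],
    [[0, 0, -1.657], [153, -326, 0], 5],
    [[0, 0, -1.657], [153, -326, 0], 5],
    [[0, 0, -1.657], [153, -326, 0], 5],
    [[0, 0, -1.657], [153, -326, 0], 5],
    [[0, 0, -1.657], [153, -326, 0], 5],
    [[0, 0, -1.657], [153, -326, 0], 5],
    [[0, 0, -1.657], [153, -326, 0], 5],
    [[0, 0, -1.657], [153, -326, 0], 5],
    [[0, 0, -1.657], [153, -326, 0], 5],
  ],
)

```text
time: 20.92
position: [0.4142, 0.3544, 0.3144]
tcp_rot: [-3.141, -0.0, 2.44]
contact_force: [0.2, -0.7, -1.3]
width: 0.128
gripper_force: 78.6
```

```bash
python3 - <<'E'
from h import *
from plant import env,cams
a0,t0=pickle.load(open('s3.pkl','rb'))
a=cams.read_camera('scene');t=cams.read_camera('top');s=env.get_state();print(s['time'],s['position'],s['tcp_rot'],s['contact_force'],s['width'])
f=lambda t:cv2.resize(t['image'][210:360,140:420],(395,212))
k=lambda a:cv2.resize(a['image'][80:240,230:525],(395,214))
cv2.imwrite('pics/s6.png',np.vstack([np.hstack([f(t0),f(t)]),np.hstack([k(a0),k(a)])])[:,:,::-1])
g=cv2.cvtColor(t['image'],cv2.COLOR_RGB2HSV)
m=((g[...,0]<25)&(g[...,1]>90)&(g[...,2]>60)).astype('uint8')
n,l,st,ce=cv2.connectedComponentsWithStats(m)
for i in range(1,n):
    if st[i,4]>30 and 110<st[i,1]<400: print(st[i],onz(t,ce[i],.021).round(3))
E
```

```text
21.025 [0.41423247 0.35456507 0.31466578] [-3.14148780e+00 -1.08680755e-05  2.44097626e+00] [-0.29982629 -0.74353469 -0.4864207 ] 0.12562417933086678
[ 432  235   57   85 3342] [ 0.511 -0.294  0.021]
[344 252  14  13 128] [ 0.561 -0.037  0.021]
[320 255  23  22 251] [0.544 0.009 0.021]
[359 255  12  12 122] [ 0.554 -0.071  0.021]
[370 269  13  13 128] [ 0.521 -0.097  0.021]
[314 281  13  13 127] [0.494 0.035 0.021]
[147 288  47  34 338] [0.455 0.385 0.021]
[320 304  12  13 125] [0.441 0.023 0.021]
[334 313  12  13 127] [ 0.419 -0.009  0.021]
```

View pics/s6.png

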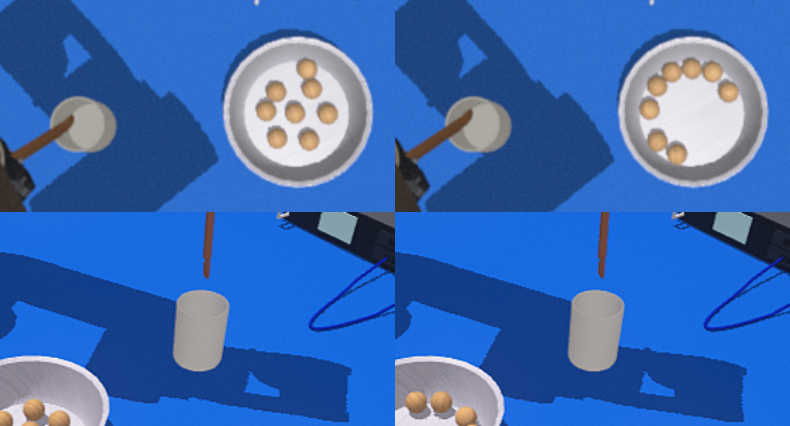

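In the first row of the picture (before and after), all 8 balls are in the bowl along the wall, and the bowl and pot are unmoved. Some balls may have moved only radially, so I'll stir again: turning the tool over the bowl's centre sweeps the broad face around the wall and carries every ball along.

>>> move_arm(
  plan=[
    [[0, 0, 1.83], [-308, -242, 0], 5],
    [[0, 0, 1.83], [-308, -242, 0], 5],
    [[0, 0, 1.83], [-308, -242, 0], 5],
    [[0, 0, 1.83], [-308, -242, 0], 5],
    [[0, 0, 1.83], [-308, -242, 0], 5],
    [[0, 0, 1.83], [-308, -242, 0], 5],
    [[0, 0, 1.83], [-308, -242, 0], 5],
    [[0, 0, 1.83], [-308, -242, 0], 5],
    [[0, 0, 1.83], [-308, -242, 0], 5],
    [[0, 0, 1.83], [-308, -242, 0], 5],
    [[0, 0, 1.83], [-308, -242, 0], 5],
    [[0, 0, 1.83], [-308, -242, 0], 5],
  ],
)

```text
time: 22.52
position: [0.4942, -0.0288, 0.3148]
tcp_rot: [3.142, -0.0, 0.615]
contact_force: [0.8, 1.0, -1.1]
width: 0.127
gripper_force: 78.7
```

>>> move_arm(
  plan=[
    [[0, 0, 0], [0, 0, 50], 5],
    [[0, 0, 0], [0, 0, 85], 5],
    [[0, 0, 0], [0, 0, 115], 5],
    [[0, 0, 0], [0, 0, 135], 5],
    [[0, 0, 0], [0, 0, 145], 5],
    [[0, 0, 0], [0, 0, 145], 5],
  ],
)

```text
time: 23.28
position: [0.494, -0.0288, 0.1696]
tcp_rot: [-3.141, 0.0, 0.613]
contact_force: [0.1, -0.2, -0.3]
width: 0.126
gripper_force: 78.7
```

>>> move_arm(
  plan=[
    [[0, 0, -0.18], [0, -2, 0], 5],
    [[0, 0, -0.36], [-1, -4, 0], 5],
    [[0, 0, -0.54], [-2, -6, 0], 5],
    [[0, 0, -0.72], [-3, -8, 0], 5],
    [[0, 0, -0.9], [-4.5, -9.5, 0], 5],
    [[0, 0, -1.08], [-6, -10.5, 0], 5],
    [[0, 0, -1.26], [-8, -11.5, 0], 5],
    [[0, 0, -1.44], [-10.5, -12, 0], 5],
    [[0, 0, -1.62], [-12.5, -12, 0], 5],
    [[0, 0, -1.8], [-14.5, -11.5, 0], 5],
    [[0, 0, -1.98], [-17, -11, 0], 5],
    [[0, 0, -2.16], [-18.5, -10, 0], 5],
  ],
)

```text
time: 24.78
position: [0.4737, -0.0314, 0.1709]
tcp_rot: [3.141, 0.001, 2.779]
contact_force: [0.3, -1.0, -1.0]
width: 0.124
gripper_force: 78.6
```

>>> move_arm(
  plan=[
    [[0, 0, -0.18], [0, -2, 0], 5],
    [[0, 0, -0.36], [-1, -4, 0], 5],
    [[0, 0, -0.54], [-2, -6, 0], 5],
    [[0, 0, -0.72], [-3, -8, 0], 5],
    [[0, 0, -0.9], [-4.5, -9.5, 0], 5],
    [[0, 0, -1.08], [-6, -10.5, 0], 5],
    [[0, 0, -1.26], [-8, -11.5, 0], 5],
    [[0, 0, -1.44], [-10.5, -12, 0], 5],
  ],
)

```text
time: 25.78
position: [0.4796, -0.0465, 0.171]
tcp_rot: [-3.14, 0.001, -2.064]
contact_force: [0.9, -0.4, 0.1]
width: 0.125
gripper_force: 78.6
```

>>> move_arm(
  plan=[
    [[0, 0, 0.18], [0, 2, 0], 5],
    [[0, 0, 0.36], [-1, 4, 0], 5],
    [[0, 0, 0.54], [-2, 6, 0], 5],
    [[0, 0, 0.72], [-3, 8, 0], 5],
    [[0, 0, 0.9], [-4.5, 9.5, 0], 5],
    [[0, 0, 1.08], [-6, 10.5, 0], 5],
    [[0, 0, 1.26], [-8, 11.5, 0], 5],
    [[0, 0, 1.44], [-10.5, 12, 0], 5],
    [[0, 0, 1.62], [-12.5, 12, 0], 5],
    [[0, 0, 1.8], [-14.5, 11.5, 0], 5],
    [[0, 0, 1.98], [-17, 11, 0], 5],
    [[0, 0, 2.16], [-18.5, 10, 0], 5],
  ],
)

```text
time: 27.28
position: [0.4795, -0.0252, 0.1709]
tcp_rot: [3.14, 0.001, 2.047]
contact_force: [-0.2, -0.5, -0.2]
width: 0.124
gripper_force: 78.6
```

>>> move_arm(
  plan=[
    [[0, 0, 0.18], [0, 2, 0], 5],
    [[0, 0, 0.36], [-1, 4, 0], 5],
    [[0, 0, 0.54], [-2, 6, 0], 5],
    [[0, 0, 0.72], [-3, 8, 0], 5],
    [[0, 0, 0.9], [-4.5, 9.5, 0], 5],
    [[0, 0, 1.08], [-6, 10.5, 0], 5],
    [[0, 0, 1.26], [-8, 11.5, 0], 5],
    [[0, 0, 1.44], [-10.5, 12, 0], 5],
    [[0, 0, 1.62], [-12.5, 12, 0], 5],
    [[0, 0, 1.8], [-14.5, 11.5, 0], 5],
    [[0, 0, 1.98], [-17, 11, 0], 5],
    [[0, 0, 2.16], [-18.5, 10, 0], 5],
  ],
)

```text
time: 28.78
position: [0.497, -0.0372, 0.1709]
tcp_rot: [3.141, -0.002, -0.113]
contact_force: [-0.0, -2.5, 0.9]
width: 0.131
gripper_force: 78.7
```

>>> move_arm(
  plan=[
    [[0, 0, 0], [0, 0, -30], 5],
    [[0, 0, 0], [0, 0, -80], 5],
    [[0, 0, 0], [0, 0, -130], 5],
    [[0, 0, 0], [0, 0, -145], 5],
    [[0, 0, 0], [0, 0, -145], 5],
  ],
)

```text
time: 29.4
position: [0.4967, -0.037, 0.3159]
tcp_rot: [3.142, -0.003, -0.107]
contact_force: [-0.6, -0.8, -0.6]
width: 0.131
gripper_force: 78.7
```

>>> move_arm(
  plan=[
    [[0, 0, -2.55], [-124, -381, 0], 5],
    [[0, 0, -2.55], [-124, -381, 0], 5],
    [[0, 0, -2.55], [-124, -381, 0], 5],
    [[0, 0, -2.55], [-124, -381, 0], 5],
    [[0, 0, -2.55], [-124, -381, 0], 5],
    [[0, 0, -2.55], [-124, -381, 0], 5],
    [[0, 0, -2.55], [-124, -381, 0], 5],
    [[0, 0, -2.55], [-124, -381, 0], 5],
    [[0, 0, -2.55], [-124, -381, 0], 5],
    [[0, 0, -2.55], [-124, -381, 0], 5],
    [[0, 0, -2.55], [-124, -381, 0], 5],
    [[0, 0, -2.55], [-124, -381, 0], 5],
  ],
)

```text
time: 30.9
position: [0.4133, 0.3547, 0.3129]
tcp_rot: [-3.139, 0.0, 2.149]
contact_force: [0.7, 0.8, -1.0]
width: 0.127
gripper_force: 78.6
```

>>> move_arm(
  plan=[
    [[0, 0, -0.18], [0, 0, 0], 5],
    [[0, 0, -0.308], [0, 0, 0], 5],
    [[0, 0, -0.308], [0, 0, 0], 5],
    [[0, 0, -0.308], [0, 0, 0], 5],
  ],
)

```text
time: 31.4
position: [0.4136, 0.3549, 0.3139]
tcp_rot: [-3.14, -0.0, 2.447]
contact_force: [-0.1, 0.2, -0.9]
width: 0.13
gripper_force: 78.7
```

```bash
python3 - <<'E'
from h import *
from plant import env,cams
from scipy.optimize import linear_sum_assignment as L
a0,t0=pickle.load(open('s3.pkl','rb'))
a=cams.read_camera('scene');t=cams.read_camera('top');s=env.get_state();print(s['time'],s['position'],s['tcp_rot'],s['contact_force'],s['width'])
pickle.dump((a,t),open('s7.pkl','wb'))
def blobs(t):
    g=cv2.cvtColor(t['image'],cv2.COLOR_RGB2HSV)
    m=((g[...,0]<25)&(g[...,1]>90)&(g[...,2]>60)).astype('uint8')
    n,l,st,ce=cv2.connectedComponentsWithStats(m)
    return [(st[i,4],onz(t,ce[i],.021).round(3)) for i in range(1,n) if st[i,4]>30 and 110<st[i,1]<400]
for b in blobs(t):print(*b)
# difference around the pot/bowl/spoon vs. extraction moment
for nm,p,q,b in (('scene',a0,a,(220,60,300,160)),('top',t0,t,(140,210,90,120))):
    x,y,w,h=b;d=cv2.absdiff(p['image'],q['image'])[y:y+h,x:x+w].max(2)>60
    ys,xs=np.nonzero(d);print(nm,d.sum(),list(zip(xs+x,ys+y))[:40])
E
```

```text
31.5 [0.41378963 0.35502527 0.31433051] [-3.14089992e+00 -1.59654143e-04  2.44831689e+00] [-0.19705471 -0.29880069  0.14151781] 0.12650520797106404
3339 [ 0.511 -0.294  0.021]
125 [ 0.562 -0.018  0.021]
127 [ 0.561 -0.057  0.021]
123 [0.541 0.018 0.021]
129 [ 0.54  -0.091  0.021]
124 [0.509 0.039 0.021]
343 [0.454 0.386 0.021]
127 [0.473 0.042 0.021]
262 [0.432 0.012 0.021]
scene 178 [(np.int64(385), np.int64(61)), (np.int64(384), np.int64(129)), (np.int64(265), np.int64(153)), (np.int64(268), np.int64(154)), (np.int64(309), np.int64(167)), (np.int64(305), np.int64(174)), (np.int64(304), np.int64(176)), (np.int64(302), np.int64(179)), (np.int64(301), np.int64(181)), (np.int64(416), np.int64(181)), (np.int64(417), np.int64(181)), (np.int64(418), np.int64(181)), (np.int64(419), np.int64(181)), (np.int64(415), np.int64(182)), (np.int64(300), np.int64(183)), (np.int64(298), np.int64(186)), (np.int64(247), np.int64(187)), (np.int64(248), np.int64(187)), (np.int64(249), np.int64(187)), (np.int64(250), np.int64(187)), (np.int64(251), np.int64(187)), (np.int64(252), np.int64(187)), (np.int64
[... 1155 characters left out ...]
.int64(182), np.int64(296)), (np.int64(180), np.int64(297)), (np.int64(181), np.int64(297)), (np.int64(179), np.int64(298)), (np.int64(176), np.int64(299)), (np.int64(177), np.int64(299)), (np.int64(189), np.int64(299)), (np.int64(175), np.int64(300)), (np.int64(176), np.int64(300)), (np.int64(188), np.int64(300)), (np.int64(189), np.int64(300)), (np.int64(173), np.int64(301)), (np.int64(174), np.int64(301)), (np.int64(175), np.int64(301)), (np.int64(187), np.int64(301)), (np.int64(172), np.int64(302)), (np.int64(173), np.int64(302)), (np.int64(174), np.int64(302)), (np.int64(170), np.int64(303)), (np.int64(171), np.int64(303)), (np.int64(172), np.int64(303)), (np.int64(169), np.int64(304))]
```

All 8 balls are in the bowl, but the back-and-forth sweep roughly cancelled itself. There is plenty of time, so I'll do one more loop and a single net counter-clockwise sweep, leaving every ball carried far from where it began.

>>> move_arm(
  plan=[
    [[0, 0, 1.84], [-308, -242, 0], 5],
    [[0, 0, 1.84], [-308, -242, 0], 5],
    [[0, 0, 1.84], [-308, -242, 0], 5],
    [[0, 0, 1.84], [-308, -242, 0], 5],
    [[0, 0, 1.84], [-308, -242, 0], 5],
    [[0, 0, 1.84], [-308, -242, 0], 5],
    [[0, 0, 1.84], [-308, -242, 0], 5],
    [[0, 0, 1.84], [-308, -242, 0], 5],
    [[0, 0, 1.84], [-308, -242, 0], 5],
    [[0, 0, 1.84], [-308, -242, 0], 5],
    [[0, 0, 1.84], [-308, -242, 0], 5],
  ],
)

```text
time: 32.88
position: [0.4969, -0.0277, 0.3147]
tcp_rot: [-3.142, 0.0, 0.61]
contact_force: [-0.5, -0.3, -1.2]
width: 0.133
gripper_force: 78.7
```

>>> move_arm(
  plan=[
    [[0, 0, 0], [0, 0, 50], 5],
    [[0, 0, 0], [0, 0, 85], 5],
    [[0, 0, 0], [0, 0, 115], 5],
    [[0, 0, 0], [0, 0, 135], 5],
    [[0, 0, 0], [0, 0, 145], 5],
    [[0, 0, 0], [0, 0, 145], 5],
  ],
)

```text
time: 33.62
position: [0.4968, -0.0276, 0.1696]
tcp_rot: [-3.141, 0.001, 0.612]
contact_force: [-0.2, 0.6, -0.1]
width: 0.129
gripper_force: 78.7
```

>>> move_arm(
  plan=[
    [[0, 0, 0], [19, 25, 0], 5],
    [[0, 0, 0], [37, 43, 0], 5],
    [[0, 0, 0], [62, 50, 0], 5],
    [[0, 0, 0], [87, 43, 0], 5],
    [[0, 0, 0], [105, 25, 0], 5],
    [[0, 0, 0], [112, 0, 0], 5],
    [[0, 0, 0], [105, -25, 0], 5],
    [[0, 0, 0], [87, -43, 0], 5],
    [[0, 0, 0], [62, -50, 0], 5],
    [[0, 0, 0], [37, -43, 0], 5],
    [[0, 0, 0], [19, -25, 0], 5],
    [[0, 0, 0], [0, 0, 0], 5],
  ],
)

```text
time: 35.12
position: [0.4985, -0.0271, 0.1712]
tcp_rot: [3.139, -0.004, 0.612]
contact_force: [6.2, 2.1, 1.1]
width: 0.127
gripper_force: 79.2
```

>>> move_arm(
  plan=[
    [[0, 0, -0.18], [0, -2, 0], 5],
    [[0, 0, -0.36], [-1, -4, 0], 5],
    [[0, 0, -0.54], [-2, -6, 0], 5],
    [[0, 0, -0.72], [-3, -8, 0], 5],
    [[0, 0, -0.9], [-4.5, -9.5, 0], 5],
    [[0, 0, -1.08], [-6, -10.5, 0], 5],
    [[0, 0, -1.26], [-8, -11.5, 0], 5],
    [[0, 0, -1.44], [-10.5, -12, 0], 5],
    [[0, 0, -1.62], [-12.5, -12, 0], 5],
    [[0, 0, -1.8], [-14.5, -11.5, 0], 5],
    [[0, 0, -1.98], [-17, -11, 0], 5],
    [[0, 0, -2.16], [-18.5, -10, 0], 5],
  ],
)

```text
time: 36.62
position: [0.4746, -0.0292, 0.17]
tcp_rot: [-3.141, -0.002, 2.777]
contact_force: [-5.6, -1.3, 1.2]
width: 0.13
gripper_force: 79.3
```

>>> move_arm(
  plan=[
    [[0, 0, -0.18], [0, -2, 0], 5],
    [[0, 0, -0.36], [-1, -4, 0], 5],
    [[0, 0, -0.54], [-2, -6, 0], 5],
    [[0, 0, -0.72], [-3, -8, 0], 5],
    [[0, 0, -0.9], [-4.5, -9.5, 0], 5],
    [[0, 0, -1.08], [-6, -10.5, 0], 5],
    [[0, 0, -1.26], [-8, -11.5, 0], 5],
    [[0, 0, -1.44], [-10.5, -12, 0], 5],
  ],
)

```text
time: 37.62
position: [0.4818, -0.0446, 0.1705]
tcp_rot: [-3.14, 0.0, -2.066]
contact_force: [1.5, -6.4, 1.7]
width: 0.128
gripper_force: 79.2
```

>>> move_arm(
  plan=[
    [[0, 0, 0], [0, 0, -30], 5],
    [[0, 0, 0], [0, 0, -80], 5],
    [[0, 0, 0], [0, 0, -130], 5],
    [[0, 0, 0], [0, 0, -145], 5],
    [[0, 0, 0], [0, 0, -145], 5],
  ],
)

```text
time: 38.25
position: [0.4817, -0.0445, 0.3155]
tcp_rot: [-3.14, 0.001, -2.072]
contact_force: [-0.7, -0.7, -1.9]
width: 0.13
gripper_force: 78.9
```

>>> move_arm(
  plan=[
    [[0, 0, 1.77], [-318, 251, 0], 5],
    [[0, 0, 1.77], [-318, 251, 0], 5],
    [[0, 0, 1.77], [-318, 251, 0], 5],
    [[0, 0, 1.77], [-318, 251, 0], 5],
    [[0, 0, 1.77], [-318, 251, 0], 5],
    [[0, 0, 1.77], [-318, 251, 0], 5],
    [[0, 0, 1.77], [-318, 251, 0], 5],
    [[0, 0, 1.77], [-318, 251, 0], 5],
    [[0, 0, 1.77], [-318, 251, 0], 5],
    [[0, 0, 1.77], [-318, 251, 0], 5],
    [[0, 0, 1.77], [-318, 251, 0], 5],
    [[0, 0, 1.77], [-318, 251, 0], 5],
  ],
)

```text
time: 39.75
position: [0.4137, 0.3542, 0.313]
tcp_rot: [-3.139, -0.001, 2.441]
contact_force: [0.2, 0.2, -0.7]
width: 0.132
gripper_force: 78.8
```

```bash
python3 - <<'E'
from h import *
from plant import env,cams
a0,t0=pickle.load(open('s7.pkl','rb'))
a=cams.read_camera('scene');t=cams.read_camera('top');s=env.get_state();print(s['time'],s['position'],s['tcp_rot'],s['contact_force'],s['width'])
f=lambda t:cv2.resize(t['image'][210:360,140:420],(395,212))
k=lambda a:cv2.resize(a['image'][80:240,230:525],(395,214))
cv2.imwrite('pics/s8.png',np.vstack([np.hstack([f(t0),f(t)]),np.hstack([k(a0),k(a)])])[:,:,::-1])
pickle.dump((a,t),open('s8.pkl','wb'))
g=cv2.cvtColor(t['image'],cv2.COLOR_RGB2HSV)
m=((g[...,0]<25)&(g[...,1]>90)&(g[...,2]>60)).astype('uint8')
n,l,st,ce=cv2.connectedComponentsWithStats(m)
for i in range(1,n):
    if st[i,4]>30 and 110<st[i,1]<400: print(st[i],onz(t,ce[i],.021).round(3))
for T in (pickle.load(open('c0.pkl','rb'))['top'],t0,t):
    x,y,w,h=290,225,120,125;sub=T['image'][y:y+h,x:x+w].astype(int)
    mm=((sub[...,2]-sub[...,0])<60).astype('uint8')
    n,l,st,ce=cv2.connectedComponentsWithStats(mm);i=1+st[1:,4].argmax();print(st[i],ce[i])
    sub=T['image'][270:330,165:230].astype(int);mm=((sub[...,2]-sub[...,0])<60)&(sub.min(2)>110);print(mm.sum(),np.argwhere(mm).mean(0))
# bowl/pot shift by registration, scene view too
E
```

```text
39.85 [0.41397164 0.35430485 0.31364848] [-3.13977964e+00 -4.53014570e-04  2.44324917e+00] [-0.21284221  0.41292124 -1.22107988] 0.1273918519851759
[ 432  235   57   85 3337] [ 0.511 -0.294  0.021]
[341 251  12  13 125] [ 0.563 -0.028  0.021]
[322 260  12  13 127] [0.543 0.017 0.021]
[313 275  13  13 127] [0.509 0.037 0.021]
[311 290  32  34 399] [0.446 0.023 0.021]
[148 295  42  28 285] [0.446 0.388 0.021]
[360 308  13  13 133] [ 0.429 -0.071  0.021]
[344 314  13  13 134] [ 0.416 -0.033  0.021]
[   8   11  107  107 8878] [60.69677855 63.67312458]
1234 [27.42139384 33.80145867]
[   8   11  106  106 8820] [60.85736961 63.38469388]
1270 [28.0992126 34.9496063]
[   7    9  106  106 8817] [59.39627991 61.27344902]
1322 [27.71709531 34.5204236 ]
```

View pics/s8.png

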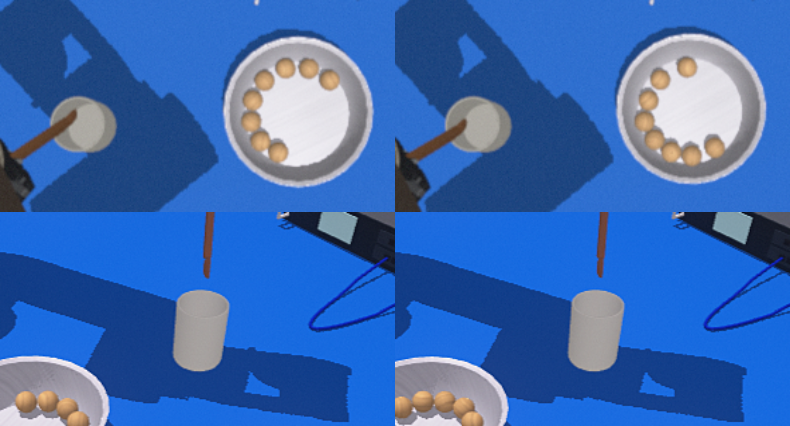

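The bowl has shifted only about 5 mm and all balls are in it, but the spoon has swung a little in the grip. Its tip is now at top crop (70,122) instead of (75,113). I'll measure the new lean before inserting it.

```bash
python3 - <<'E'
from h import *
for f,pu,su in (('s7.pkl',(193.2,290),(384.6,128.6)),('s8.pkl',(189.6,296.3),(383.1,129.3))):
    a,t=pickle.load(open(f,'rb'));P,e=tri(a,su,t,pu);d=P-(.414,.3545,.31)
    print(P,e,'along',d[:2]@(-.764,.645),'lat',d[:2]@(.645,.764),'dz',d[2], np.degrees(np.arctan2(-(d[:2]@(-.764,.645)),-d[2])))
    g=cv2.cvtColor(t['image'],cv2.COLOR_RGB2HSV)
    m=((g[...,0]<25)&(g[...,1]>90)&(g[...,2]>50)).astype('uint8')[280:330,140:210]
    ys,xs=np.nonzero(m);j=np.argsort(xs-ys)[-6:];print((xs+140)[j],(ys+280)[j])
E
```

```text
[0.48356855 0.30115761 0.16675102] 0.0007139036021223878 along -0.08755621504743119 lat 0.004118125989075757 dz -0.14324897820437385 31.433983980868373
[191 193 192 193 192 193] [289 290 289 289 288 288]
[0.47062109 0.31070964 0.15591665] 0.0016972921559827976 along -0.07150329580845735 lat 0.0030647659443801567 dz -0.15408335159792863 24.893937770454944
[187 189 188 189 188 189] [296 297 296 296 295 295]
```

>>> move_arm(
  plan=[
    [[0, 0, 0], [-28, 0, 0], 5],
    [[0, 0, 0], [-28, 0, 0], 5],
    [[0, 0, 0], [-28, 0, 35], 5],
    [[0, 0, 0], [-28, 0, 70], 5],
    [[0, 0, 0], [-28, 0, 100], 5],
    [[0, 0, 0], [-28, 0, 125], 5],
    [[0, 0, 0], [-28, 0, 138], 5],
    [[0, 0, 0], [-28, 0, 138], 5],
  ],
)

```text
time: 40.85
position: [0.4354, 0.3364, 0.1763]
tcp_rot: [-3.14, -0.0, 2.441]
contact_force: [0.2, -0.7, -1.0]
width: 0.125
gripper_force: 78.9
```

No contact so far. I'll go down in small steps until it touches.

>>> move_arm(
  plan=[
    [[0, 0, 0], [0, 0, 3], 5],
    [[0, 0, 0], [0, 0, 5], 5],
    [[0, 0, 0], [0, 0, 5], 5],
  ],
)

```text
time: 41.22
position: [0.436, 0.3365, 0.1722]
tcp_rot: [3.141, 0.0, 2.44]
contact_force: [0.7, -0.3, 0.1]
width: 0.127
gripper_force: 78.9
```

>>> move_arm(
  plan=[
    [[0, 0, 0], [0, 0, 2], 5],
    [[0, 0, 0], [2, 0, 4], 5],
    [[0, 0, 0], [2, 0, 4], 5],
  ],
)

```text
time: 41.6
position: [0.4341, 0.3377, 0.1676]
tcp_rot: [-3.141, -0.0, 2.44]
contact_force: [-0.1, 0.0, -0.8]
width: 0.127
gripper_force: 78.9
```

>>> move_arm(
  plan=[
    [[0, 0, 0], [0, 0, 0], 30],
    [[0, 0, 0], [0, 0, 0], 60],
    [[0, 0, 0], [0, 0, 0], 60],
    [[0, 0, 0], [0, 0, 0], 60],
    [[0, 0, 0], [0, 0, 0], 60],
    [[0, 0, 0], [0, 0, -40], 60],
    [[0, 0, 0], [0, 0, -90], 60],
    [[0, 0, 0], [0, 0, -130], 60],
    [[0, 0, 0], [0, 0, -150], 60],
    [[0, 0, 0], [0, 0, -150], 60],
  ],
)

```text
time: 42.85
position: [0.4349, 0.3381, 0.3193]
tcp_rot: [3.139, 0.001, 2.44]
contact_force: [-0.4, -0.1, 0.1]
width: 0.602
gripper_force: 0.0
```

```bash
python3 - <<'E'
from h import *
from plant import env,cams
c0=pickle.load(open('c0.pkl','rb'))
a=cams.read_camera('scene');t=cams.read_camera('top');s=env.get_state();print(s['time'],s['position'],s['contact_force'],s['width'])
def hand(im,b):
    x,y,w,h=b;g=cv2.cvtColor(im['image'][y:y+h,x:x+w],cv2.COLOR_RGB2HSV)
    m=(((g[...,0]<20)|(g[...,0]>170))&(g[...,1]>90)&(g[...,2]>50)).astype('uint8');n,l,st,ce=cv2.connectedComponentsWithStats(m)
    i=1+st[1:,4].argmax();return st[i]+np.array([x,y,0,0,0])
for nm,p,q,b in (('scene',c0['scene'],a,(350,80,70,120)),('top',c0['top'],t,(140,270,90,70))):
    print(nm,hand(p,b),hand(q,b))
    for im in (p,q):
        x,y,w,h=b;sub=im['image'][y:y+h,x:x+w].astype(int);m=(np.ptp(sub,axis=2)<45)&(sub.min(2)>90)
        ys,xs=np.nonzero(m);print('pot',len(xs),xs.min()+x,xs.max()+x,ys.min()+y,ys.max()+y)
# other things: changed pixels near board, meter, filter box, driver (top view)
for nm,(x,y,w,h) in dict(meter=(380,150,95,62),filter=(210,150,70,50),driver=(312,135,35,85)).items():
    print(nm,(cv2.absdiff(c0['top']['image'],t['image'])[y:y+h,x:x+w].max(2)>70).sum())
g=cv2.cvtColor(t['image'],cv2.COLOR_RGB2HSV)
m=((g[...,0]<25)&(g[...,1]>90)&(g[...,2]>60)).astype('uint8');n,l,st,ce=cv2.connectedComponentsWithStats(m)
print([st[i].tolist() for i in range(1,n) if st[i,4]>30 and 110<st[i,1]<400])
E
```

```text
42.95 [0.43406211 0.33753009 0.31714724] [ 0.81827422 -0.42971399 -0.42203213] 0.6029269115637585
scene [377  91  10  67 326] [377  90  10  68 320]
pot 1990 360 400 138 198
pot 2002 359 400 138 198
top [158 288  53  41 376] [169 290  42  30 272]
pot 1258 157 221 278 329
pot 1274 141 222 278 320
meter 0
filter 0
driver 0
[[432, 235, 57, 85, 3339], [341, 251, 12, 13, 125], [322, 260, 12, 13, 127], [313, 275, 13, 13, 126], [169, 290, 42, 30, 272], [310, 290, 33, 34, 397], [360, 308, 13, 13, 133], [344, 314, 13, 13, 136]]
```

```bash
python3 -c "
from plant import env
print(env.job_done())"
```

```text
the job is handed in; nothing more can be done
None
```

I handed the job in at about 43 s: the last ball is in the bowl with the other seven, the balls are stirred, and the spoon is back in its pot, head down. The pot and bystanders are unmoved, but the bowl slid about 5 mm, and as the balls look alike I couldn't confirm each moved more than a ball's width.

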